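# Bring the leaning bottle upright in its carrying caddy and park it in the bay

### The arm

A 6-joint arm with a two-finger parallel gripper is mounted at the origin on the work surface. World frame = base frame: x ahead of the robot, y to its left, z up, the work surface at z = 0. Lengths are in m, angles in degrees, forces in N, time in s.
With the tool pointing down it reaches from about 0.375 to 0.9 m from the base axis. Payload 3.1 kg.
Tool frame: the origin (TCP) lies between the finger pads; the fingertips stand 11 mm ahead of it and the grasp point (between the pads) lies 8 mm behind it; z points along the fingers, y is the line along which they close (so a half turn about z gives the same grasp; the last joint's range is limited). The gripper opens to 87 mm and grips with 3 to 60 N. Pads are 19 mm wide; open, the fingers measure 117 mm over their backs; the gripper's body (75 mm by 190 mm) begins 51 mm behind the grasp point.
Start: joints at [64.429, 30.224, 82.088, -0, 67.689, -10.227], TCP at [0.165, 0.603, 0.234] pointing down, gripper open.
Joint ranges: [-176.69, 176.69], [-43.24, 126.21], [12.49, 139.97], [-82, 262], [0, 151.66], [-163.58, 163.58]. Speed limits (degrees/s): [159.86, 159.86, 180, 180, 180, 180].

### API

Orientations are given as a 3x3 rotation matrix whose columns are the frame's x, y, z axes.
In Python, from rig import bot, viewer, workorder, models gives the robot as it stands.
- The arm moves only by the shell command python3 -m jog 'ROWS'. ROWS is JSON, a list of rows, each a list of 7 numbers: the opening, from 0 (shut) to 1 (fully open), then the shift along the tool's x, y, z in m, then the turn, a rotation vector about the tool's x, y, z in degrees. In form: [[claw, x, y, z, ax, ay, az], ...]. A call has 1 to 20 rows; each row is the pose to reach, as a shift and turn from the pose commanded when the call began, along the tool's axes at that moment; what a row does not reach only later rows make up. A row lasts 1/8 s, in which the tool goes at most 62.5 mm and 10.7 degrees, less where a joint would pass 70% of its speed; a pose out of reach is approached as far as the arm can. A call with a gripper value outside its range is refused whole. The fingers move at their own pace and stop on an object; the grip force is fixed at half the most. Time passes only in rows, so rows that repeat a pose let the fingers close. It gives the time, the measured TCP pose, the force, the opening and the grip force at its end, in the units of the state.
- bot.read_state(): the state, without advancing time (a new reading comes with each control period).
- viewer.capture(name): name is "scene" or "top"; returns (picture, depth): 400x640x3 uint8, blue, green, red; 400x640 float32, m along the optical axis (not along the pixel's ray), 0 where there is no reading.
- viewer.camera_info(name): a dict with "fx", "fy", "cx", "cy" (pixels), "world_to_cam" (4x4, takes a point from world to camera coordinates). Camera axes: x right, y down, z forward; pixel columns grow to the right and rows downward; lengths in m; the calibration is good to about 2 mm. A picture is of the moment at which its call begins. camera_info takes no time and is no camera call.
- workorder.hand_in(): hands the job in; it is judged then, once.
Trained networks look in the newest picture that a camera, given by its name, has taken for a name from the list of things; names that differ only in an ending like _2 or _b are one class to them, and where a whole thing is asked for, a point or a joint stands for the part that bears it (a point fixed in the world has none). Each returns a list of dicts, best first, with "p" (0 to 1); they miss things now and then, are a little off and sometimes report something else, mostly with a low value. They report only what shows in the picture. A call takes as long as a camera call. They do not tell look-alikes from the thing itself.
- models.outline_of(camera, thing): "mask" (400x640 bool, what is visible of it).
- models.tip_of(camera, thing): "xyz" ([x, y, z] in m, in world coordinates, good to about 4 mm: a listed point, or the origin of a listed thing).
The state is a dict: "time_s": time; "joint_positions": joint angles; "qvel": joint speeds; "tau": joint torques, N m; "position": TCP position; "tcp_rot": TCP orientation; "force": force on the tool from outside, world axes, zero at the start; "moment": the same for the moment, N m; "opening": opening from 0.0 (shut) to 1.0 (fully open); "grasp_force": force on a finger pad.
Only numpy, scipy, OpenCV 4.12 (cv2) and the standard library are available. Lean on these libraries where they do the work, as an engineer would, in place of code of your own. Each camera call takes 0.05 s, during which the arm holds its last target. There are 200 camera calls.

### The job

Lift the steel caddy by its wooden handle, bring the leaning bottle upright and keep it steadily upright for five seconds in the air, leaning on nothing, so that it can be looked over, then carry it to the plywood bay and lower it so that the bottle stands upright between the two cheeks with the caddy flat on the shelf, centred and in line with the bay, and let go. Move only the caddy: never touch the bottle with the robot, knock it hard against the bay, let it slam over or tip the caddy over, and leave the other things on the shelf where they are.

Things in the scene. Friction and masses are not known exactly. Their poses are not given: they have to be found in the camera images.
- caddy: Loose steel carrying caddy, 0.60 kg plus bottle, balanced about its handle. Origin on the underside below the handle; z up, +y along the caddy to the bottle end; starts with +y roughly to the robot's left. Base plate 60 mm wide, y -120 to +180 mm, 8 mm thick; a 100 mm wide foot at y -125 to -55 bears a weight disc, 72 mm across, top 40 mm up.
- caddy_handle (a point): Centre of the caddy's wooden grip block, 108 mm above the underside: 26 mm thick along caddy x (grip it across this), 64 mm long along y, 44 mm high (86 to 130 mm above the underside), on a thin stem, free all round and above.
- caddy_seat (a point): Point of the caddy's underside plane straight below the bottle's pivot, at (0, 120, 0) mm in the caddy frame.
- caddy_pin (a point): Pivot of the bottle, at (0, 120, 85) mm in the caddy frame, a hinge pin along caddy y between two yoke plates (at y = 73 and 167 mm, 30 mm wide, 100 mm high). Between caddy and bottle act a centring spring of 0.080 N m/rad and a damper of 0.040 N m s/rad, no dry friction. Tilting the held caddy about its y axis moves the bottle through these.
- bottle (a joint): Lean of the green glass bottle against the caddy, rad: 0 in line with caddy z, positive with its top to caddy +x; stops at -0.35 and +0.35, starts resting on the + stop. The spring is weaker than the weight: upright is unstable, time constant about 0.6 s (0.5 to 0.8). It comes off the stop when the caddy is tilted 0.14 to 0.19 rad the other way.
- bottle_com (a point): The bottle's centre of mass, 51 mm above the pin. Bottle with steel stopper: nominal mass 0.30 kg (hidden, -12 to +15 percent), moment of inertia about the pin 0.0025 kg m2, weight moment about the pin 0.150 N m/rad.
- bottle_top (a point): Centre of the stopper's top, 185 mm above the pin along the bottle's axis (270 mm above the caddy's underside when upright); z is the bottle's axis. Bottle 68 mm across from its foot, 65 mm below the pin, to 85 mm above the pin, then narrowing to the neck and the 33 mm stopper.
- bay: Fixed plywood bay on the shelf, open on top and to its -y, yaw near 0. Origin on the shelf midway between two cheeks: the caddy seat belongs there, caddy y along bay y, handle outside at -y. Cheeks: inner faces at x = +-44 mm, 18 mm thick, 150 mm high for y -50 to +35 mm, 110 mm high on to the end board. The caddy's base stands on the shelf between them.
- bay_spot (a point): The bay's origin on the shelf: the caddy seat belongs on it.
- bay_end (a point): Top of the inner face of the bay's end board, at (0, 82, 110) mm in the bay frame; the board is 15 mm thick. A centred caddy clears it by 22 mm.
- crusher: Bystander: fixed can crusher of dark steel, 100 x 90 mm base, 215 mm high, coil spring and bar handle. Origin under its centre.
- capbox: Bystander: clear plastic box 130 x 130 x 60 mm with two bottle caps in it. Origin under its centre.
- cup: Bystander: white yogurt cup, 80 mm across, 90 mm high. Origin under its centre.
- lid: Bystander: flat steel lid, 90 mm across, 12 mm thick. Origin under its centre.
There are look-alikes about, which are no part of the job. There is more than one size of the bay; the job needs the largest.

How it is judged (in metres and radians):
On the way:
1. the caddy is in the air, its underside over 40 mm up, with the bottle touching nothing and within 0.10 rad of upright, for five seconds on end (height (world z) of caddy above 0.04 m and angle between bottle_top's own z axis and vertical below 0.1 rad and contact force between bottle and anything else below 0.005 N), for 5 s.
At the end, for the whole second after the job is handed in: The caddy stands flat on the shelf (underside within 6 mm, tilt under 0.06 rad), released and at rest, its bottle seat within 22 mm of the bay's spot and its long axis within 0.2 rad of the bay's, the handle on the bay's open side, and the bottle within 0.25 rad of upright between the cheeks (horizontal distance between caddy_seat and bay_spot below 0.022 m and angle between the y axis of caddy and the y axis of bay, either way round below 0.2 rad and y of caddy_handle in the frame of bay below -0.08 m and height (world z) of caddy below 0.006 m and angle between caddy's own z axis and vertical below 0.06 rad and angle between bottle_top's own z axis and vertical below 0.25 rad and linear speed of caddy below 0.03 m/s and velocity of joint bottle between -0.15 and 0.15 rad/s); the robot touches nothing.
It fails at once if the robot touches the bottle (contact force between any of the fingers, the arm and bottle above 1 N).
It fails at once if the bottle is knocked against the bay with more than 12 N (contact force between bottle and bay above 12 N).
It fails at once if the bottle slams over (faster than 2.5 rad/s) (velocity of joint bottle above 2.5 rad/s or velocity of joint bottle below -2.5 rad/s).
It fails at once if the caddy is tipped more than 0.6 rad (angle between caddy's own z axis and vertical above 0.6 rad).
It fails at once if another thing on the shelf is moved more than 30 mm (distance of any of capbox, cup, lid from where it was at the start of the episode above 0.03 m).
It also fails if it takes over 72 s, if anything falls off the work surface, if the arm or the gripper's body presses on something with over 40 N, if the wrist force passes 120 N, or if a joint passes its speed limit or range.

## Working session

There is one attempt and no reset: what is moved stays moved. The work goes in short steps, Python scripts to look and compute and a shell command to move; the robot and the scene stay as the last step left them, time stands still between calls to the robot, and variables do not carry over. Pictures are saved under pics/ and viewed, at most 10 in all, crops included, and the job is handed in when it is done.

```bash
ls; mkdir -p pics
cat > h.py <<'E'
from rig import bot, viewer, workorder, models
import numpy as np, cv2
def tips(cam,names):
    for n in names:
        for d in models.tip_of(cam,n)[:4]: print(cam,n,round(d['p'],2),np.round(d['xyz'],3))
E
python3 - <<'E'
from h import *
s=bot.read_state();print(s)
for c in ('scene','top'):
    im,d=viewer.capture(c);cv2.imwrite(f'pics/{c}0.png',im)
    tips(c,['caddy','caddy_handle','caddy_seat','caddy_pin','bottle_top','bay_spot','bay_end','crusher','capbox','cup','lid'])
    i=viewer.camera_info(c);print(i)
E
```

```text
pics
{'time_s': 0.0, 'joint_positions': array([ 6.44290258e+01,  3.02779613e+01,  8.21580907e+01, -1.49711546e-03,
        6.76902798e+01, -1.02262464e+01]), 'qvel': array([ 0.0700568 ,  0.06017847, -0.03603143,  0.04268807,  0.03752343,
       -0.01719001]), 'tau': array([-1.24405702e-03, -4.40055907e+01, -1.76587254e+01,  6.31486997e-02,
        5.85576030e-02, -1.91385629e-04]), 'position': array([0.16503776, 0.60205757, 0.23257294]), 'tcp_rot': array([[-9.64353594e-01,  2.64615347e-01, -9.29893902e-04],
       [ 2.64616725e-01,  9.64351591e-01, -1.99936988e-03],
       [ 3.67680711e-04, -2.17416500e-03, -9.99997569e-01]]), 'force': array([-0.06453964,  0.24367251,  0.23478503]), 'moment': array([-0.00265107, -0.03604231, -0.02417574]), 'grasp_force': 0.0, 'opening': 1.001326158623333}
scene caddy 0.74 [0.513 0.224 0.002]
scene caddy_handle 0.61 [0.511 0.221 0.113]
scene caddy_seat 0.65 [ 0.51   0.346 -0.002]
scene caddy_seat 0.48 [0.571 0.342 0.261]
scene caddy_pin 0.78 [0.506 0.339 0.087]
scene caddy_pin 0.36 [ 0.478 -0.086  0.001]
scene bay_spot 0.88 [ 0.48  -0.09   0.001]
scen
[... 1231 characters left out ...]
.081 -0.001]
top bay_end 0.91 [ 0.301 -0.151  0.086]
top bay_end 0.66 [ 0.495 -0.012  0.107]
top bay_end 0.62 [0.369 0.146 0.088]
top crusher 0.65 [ 0.703 -0.358  0.003]
top capbox 0.9 [0.761 0.127 0.   ]
top cup 0.74 [ 0.748 -0.106 -0.002]
{'fx': 386.7419675503911, 'fy': 386.7419675503911, 'cx': 319.8251738215459, 'cy': 196.20071859770977, 'world_to_cam': array([[-8.59902074e-02, -9.96295397e-01, -1.07966800e-03,
         4.44628924e-02],
       [-9.72123909e-01,  8.41411315e-02, -2.18850120e-01,
         5.73206108e-01],
       [ 2.18130211e-01, -1.77693961e-02, -9.75757890e-01,
         1.31667082e+00],
       [ 0.00000000e+00,  0.00000000e+00,  0.00000000e+00,
         1.00000000e+00]])}
```

View pics/top0.png

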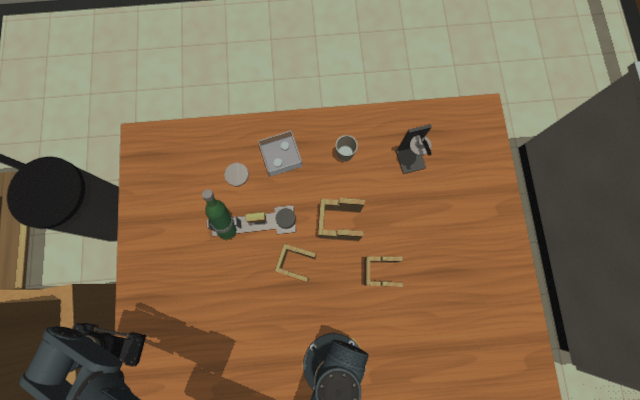

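View pics/scene0.png

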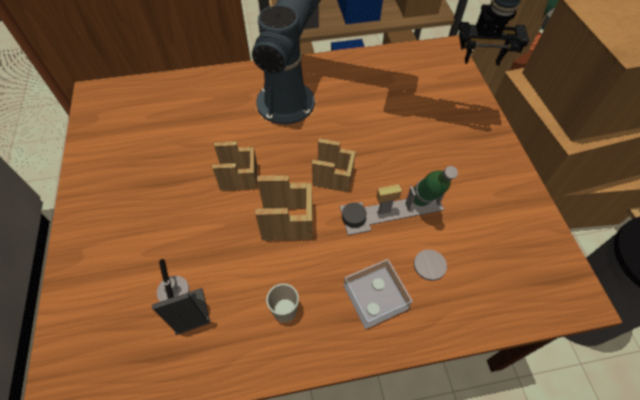

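The top view shows the caddy lying along world y, with the bottle at (222,215), the handle at (256,217) and the weight at (286,218). The largest bay is at (342,218), open toward -y, and the two small look-alike bays are at (295,262) and (383,270). Next I measure the handle and bay from the depth images.

```bash
cat >> h.py <<'E'
def cloud(cam,cap=None):
    im,d=cap or viewer.capture(cam); i=viewer.camera_info(cam)
    v,u=np.nonzero(d>0); z=d[v,u]
    P=np.c_[(u-i['cx'])/i['fx']*z,(v-i['cy'])/i['fy']*z,z]
    M=i['world_to_cam']; return (P-M[:3,3])@M[:3,:3], im[v,u].astype(int)
E
python3 - <<'E'
from h import *
for c in ('scene','top'):
    P,C=cloud(c)
    def sel(c0,r,z0,z1): 
        k=(np.hypot(*(P[:,:2]-c0).T)<r)&(P[:,2]>z0)&(P[:,2]<z1); return P[k]
    t=P[(np.hypot(*(P[:,:2]-[.48,-.2]).T)<.05)];print(c,'table z',np.median(t[:,2]),t[:,2].std())
    q=sel([.509,.222],.06,.11,.15);print('handle ztop',np.percentile(q[:,2],[5,50,95]),len(q),cv2.minAreaRect(q[q[:,2]>.12][:,:2].astype(np.float32)))
    b=sel([.48,-.09],.13,.135,.165);print('cheeks',len(b))
    for s in (-1,1):
        k=b[(b[:,0]-.48+.17*(b[:,1]+.09))*s>0]; m=k.mean(0);e=np.linalg.svd((k-m)[:,:2],full_matrices=False)[2][0];print(s,m,np.degrees(np.arctan2(-e[0]*np.sign(e[1]),abs(e[1]))),np.ptp(k[:,:2]@e),cv2.minAreaRect(k[:,:2].astype(np.float32)))
    k=sel([.48,-.09],.14,.1,.12);print('110 rect',cv2.minAreaRect(k[:,:2].astype(np.float32)))
    k=sel([.48,-.09],.16,.1,.17);print('all rect',cv2.minAreaRect(k[:,:2].astype(np.float32)))
    w=sel([.51,.135],.07,.03,.05);print('disc',w.mean(0),len(w))
E
```

```text
scene table z 0.0002009977124313632 0.0022117785660255916
handle ztop [0.11281368 0.12844657 0.13294873] 259 ((0.5124297142028809, 0.22004729509353638), (0.02791207656264305, 0.06330583989620209), 0.9989718794822693)
cheeks 525
-1 [ 0.43177195 -0.09224698  0.14717699] -9.178658756062184 0.08324196411021134 ((0.4303269684314728, -0.09107637405395508), (0.083167165517807, 0.02089977078139782), 79.21697998046875)
1 [ 0.53611189 -0.10725482  0.1475556 ] -9.57080859473301 0.0841324749074199 ((0.5337967872619629, -0.10740537941455841), (0.08432020246982574, 0.020507298409938812), 81.7549819946289)
110 rect ((0.48523592948913574, -0.06781052052974701), (0.14609280228614807, 0.1285904347896576), 81.43557739257812)
all rect ((0.45553159713745117, -0.060086026787757874), (0.15271306037902832, 0.19277119636535645), 80.8680648803711)
disc [0.51749576 0.12656435 0.03941412] 442
top table z -1.1438245668832999e-05 0.002953973832798548
handle ztop [0.12058856 0.12814419 0.13293288] 159 ((0.509161114692688, 0.22173745930194855), (0.027163777500391006, 0.06392662972211838), 3.116997480392456)
cheeks 311
-1 [ 0.42493219 -0.09018928  0.14874741] -9.133857781219854 0.08300707665117876 ((0.4253993332386017, -0.08988457918167114), (0.08314858376979828, 0.01855676807463169), 80.23562622070312)
1 [ 0.52923113 -0.10709832  0.14843576] -10.004740579102286 0.08450238306009986 ((0.5298203229904175, -0.10723274946212769), (0.0842265859246254, 0.018933778628706932), 81.11392974853516)
110 rect ((0.48235857486724854, -0.06531662493944168), (0.14518022537231445, 0.12422285228967667), 79.47088623046875)
all rect ((0.48295676708221436, -0.06761134415864944), (0.1473502814769745, 0.12466616928577423), 80.68655395507812)
disc [0.51150578 0.12663889 0.03914521] 309
```

The bay spot is at (0.481, -0.091) with yaw -9.3°. The handle is at (0.511, 0.221) with its top at z = 0.13, and the caddy yaw is +2.1°. First I move to above the handle.

```bash
python3 -m jog '[[1,0,0,-0.06,0,0,0],[1,-0.03,-0.02,-0.12,0,0,8],[1,-0.08,-0.05,-0.146,0,0,16],[1,-0.13,-0.083,-0.146,0,0,25],[1,-0.18,-0.115,-0.146,0,0,34],[1,-0.23,-0.147,-0.146,0,0,43],[1,-0.28,-0.18,-0.146,0,0,52],[1,-0.33,-0.21,-0.146,0,0,60],[1,-0.38,-0.242,-0.146,0,0,67],[1,-0.42,-0.267,-0.146,0,0,72],[1,-0.435,-0.277,-0.146,0,0,72.6],[1,-0.435,-0.277,-0.146,0,0,72.6],[1,-0.435,-0.277,-0.146,0,0,72.6],[1,-0.435,-0.277,-0.146,0,0,72.6]]'
python3 - <<'E'
from h import *
s=bot.read_state();print(s['position'],s['tcp_rot'],s['joint_positions'],s['time_s'])
P,C=cloud('scene')
k=(np.hypot(*(P[:,:2]-[.51,.222]).T)<.06)&(P[:,2]>.12)&(P[:,2]<.14)
print(k.sum(),cv2.minAreaRect(P[k][:,:2].astype(np.float32)))
E
```

```text
time_s: 3.05
position: [0.5104, 0.2218, 0.3797]
tcp_rot: [[-0.038, 0.999, -0.0], [0.999, 0.038, 0.0], [0.0, -0.0, -1.0]]
force: [0.1, 0.5, -0.5]
opening: 1.0
grasp_force: 0.0
[0.51043809 0.22181988 0.37972304] [[-3.83809961e-02  9.99263160e-01 -1.89985858e-04]
 [ 9.99263097e-01  3.83810689e-02  3.95934171e-04]
 [ 4.02934292e-04 -1.74649509e-04 -9.99999904e-01]] [1.19706767e+01 1.69247571e+01 8.03141507e+01 2.46459106e-02
 8.27670364e+01 9.76796083e+00] 3.05
215 ((0.5137504935264587, 0.21981585025787354), (0.06347853690385818, 0.028166087344288826), 88.267578125)
```

```bash
python3 -m jog '[[1,0,0,0.05,0,0,0],[1,0,0,0.1,0,0,0],[1,0,0,0.15,0,0,0],[1,0,0,0.19,0,0,0],[1,0,0,0.22,0,0,0],[1,0,0,0.25,0,0,0],[1,0,0,0.27,0,0,0],[1,0,0,0.28,0,0,0],[1,0,0,0.28,0,0,0],[1,0,0,0.28,0,0,0],[0.5,0,0,0.28,0,0,0],[0.4,0,0,0.28,0,0,0],[0.3,0,0,0.28,0,0,0],[0,0,0,0.28,0,0,0],[0,0,0,0.28,0,0,0],[0,0,0,0.28,0,0,0],[0,0,0,0.28,0,0,0],[0,0,0,0.28,0,0,0]]'
python3 - <<'E'
from h import *
s=bot.read_state();print(s['position'],s['force'],s['opening'],s['grasp_force'])
for c in ('scene','top'):
    im,d=viewer.capture(c);cv2.imwrite(f'pics/{c}1.png',im)
    tips(c,['caddy_handle','caddy_pin','bottle_top'])
    P,C=cloud(c,(im,d))
    i=viewer.camera_info(c);g=(C[:,1]>C[:,2]+15)&(C[:,1]>C[:,0]+8)&(np.hypot(*(P[:,:2]-[.53,.34]).T)<.12)
    print(g.sum(),P[g].mean(0),P[g].min(0),P[g].max(0))
    k=(np.hypot(*(P[:,:2]-[.53,.34]).T)<.09)&(P[:,2]>.23);print(k.sum(),P[k].mean(0),C[k].mean(0))
E
```

```text
time_s: 5.35
position: [0.5113, 0.2205, 0.0995]
tcp_rot: [[-0.035, 0.999, -0.001], [0.999, 0.035, 0.0], [0.0, -0.001, -1.0]]
force: [-1.4, -0.2, -1.1]
opening: 0.299
grasp_force: 30.0
[0.51127525 0.22047523 0.09949817] [-1.35034214 -0.21646997 -1.05595249] 0.2988474417228123 29.995755753479898
scene caddy_handle 0.94 [0.513 0.22  0.111]
scene caddy_pin 0.86 [0.508 0.34  0.088]
scene bottle_top 0.71 [0.573 0.342 0.264]
561 [0.54816617 0.32343715 0.16729876] [0.50479    0.30604506 0.03799007] [0.57285811 0.35837389 0.23285498]
694 [0.53432481 0.2834638  0.37890865] [70.22478386 74.129683   75.08645533]
top caddy_handle 0.72 [0.509 0.224 0.107]
top caddy_pin 0.72 [0.509 0.338 0.087]
top bottle_top 0.65 [0.571 0.341 0.265]
129 [0.52221206 0.34087258 0.23068431] [0.45273851 0.26272841 0.1432204 ] [0.55371459 0.36467663 0.49296964]
277 [0.53510587 0.29916414 0.35155943] [78.88086643 85.36101083 83.60288809]
```

```bash
python3 -m jog '[[0,0,0,-0.015,0,0,0],[0,0,0,-0.04,0,0,0],[0,0,0,-0.08,0,0,0],[0,0,0,-0.12,0,0,0],[0,-0.005,-0.001,-0.155,0,0,0.5],[0,-0.02,-0.003,-0.18,0,0,1],[0,-0.045,-0.007,-0.19,0,0,1.5],[0,-0.08,-0.012,-0.19,0,0,2.5],[0,-0.12,-0.018,-0.19,0,0,3.5],[0,-0.165,-0.025,-0.19,0,0,4.5],[0,-0.21,-0.032,-0.19,0,0,5.5],[0,-0.255,-0.039,-0.19,0,0,6.5],[0,-0.3,-0.046,-0.19,0,0,8],[0,-0.34,-0.052,-0.19,0,0,9],[0,-0.375,-0.057,-0.19,0,0,10],[0,-0.402,-0.061,-0.19,0,0,10.8],[0,-0.42,-0.063,-0.19,0,0,11.1],[0,-0.428,-0.0645,-0.19,0,0,11.3],[0,-0.428,-0.0645,-0.19,0,0,11.3],[0,-0.428,-0.0645,-0.19,0,0,11.3]]'
python3 - <<'E'
from h import *
s=bot.read_state();print(s['position'],s['force'],s['moment'],s['joint_positions'])
for c in ('scene','top'):
    im,d=viewer.capture(c);cv2.imwrite(f'pics/{c}2.png',im);np.savez(f'pics/{c}2.npz',im=im,d=d)
    tips(c,['caddy_handle','caddy_pin','bottle_top','caddy_seat','bay_spot'])
E
```

```text
time_s: 8.25
position: [0.4623, -0.2083, 0.2894]
tcp_rot: [[0.16, 0.987, -0.001], [0.987, -0.16, 0.001], [0.001, -0.001, -1.0]]
force: [0.4, 0.1, -8.8]
opening: 0.294
grasp_force: 30.0
[ 0.4622523  -0.20831178  0.28939296] [ 0.36620305  0.14606453 -8.83894493] [-0.09168291  0.0941335   0.00530393] [-3.69262350e+01  1.72308081e+01  9.46674095e+01  3.94918132e-02
  6.81760990e+01 -2.77581621e+01]
scene caddy_handle 0.76 [ 0.461 -0.208  0.301]
scene caddy_pin 0.87 [ 0.481 -0.091  0.275]
scene bottle_top 0.73 [ 0.546 -0.1    0.451]
scene caddy_seat 0.78 [ 0.485 -0.083  0.188]
scene bay_spot 0.9 [ 0.48  -0.088  0.001]
scene bay_spot 0.74 [0.341 0.084 0.002]
top caddy_pin 0.61 [ 0.483 -0.089  0.276]
top bottle_top 0.69 [ 0.543 -0.1    0.452]
top caddy_seat 0.73 [ 0.486 -0.09   0.187]
top bay_spot 0.51 [ 0.345  0.082 -0.004]
top bay_spot 0.28 [ 0.48  -0.085 -0.002]
```

View pics/scene2.png

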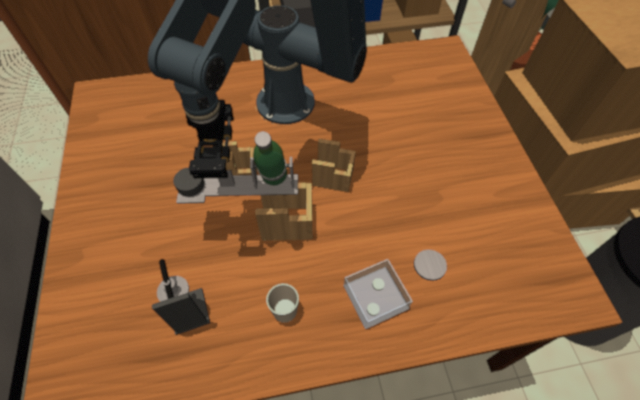

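View pics/top2.png

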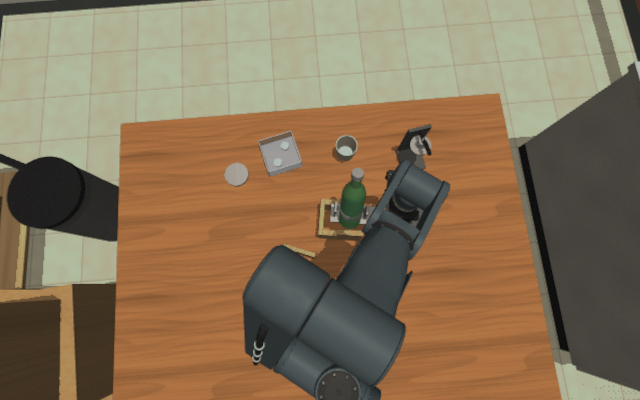

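Both views show the caddy held level above the large bay, with the bottle leaning on its + stop. The stopper is at (263,138) in the scene view and (357,174) in the top view. Next I write the lean estimator, calibrate it on this known stop pose, and have it plan the next tilt.

```bash
cat > est.py <<'E'
# usage: est.py TAG [rows] : measure lean, filter with model, suggest caddy tilt
from h import *
import json,os,sys
from scipy.optimize import least_squares
I,d,k,W=.0025,.04,.08,.15
YAW=np.radians(-9.3); X0=np.array([np.cos(YAW),np.sin(YAW),0]); Y0=np.array([-np.sin(YAW),np.cos(YAW),0])
def frame(s):
    R=s['tcp_rot']; cx,cy,cz=R[:,1],R[:,0],-R[:,2]
    phi=np.arctan2(cz@X0,cz[2]); pin=np.array(s['position'])-.015*cz+.12*cy
    return phi,pin
prof_a=[-.065,.085,.145,.15,.185]; prof_r=[.034,.034,.0165,.0165,.0165]
def pts(cap,cam,pin):
    P,C=cloud(cam,cap); q=P-pin
    g=(C[:,1]>C[:,2]+15)&(C[:,1]>C[:,0]+8)&(q[:,2]>-.02)
    top=(q[:,2]>.14)
    x,y=q@X0,q@Y0
    return np.c_[x,y,q[:,2]][(g|top)&(abs(x)<.13)&(abs(y)<.04)&(q[:,2]<.195)]
def res(q,th,dx,dy):
    x,y,z=q[:,0]-dx,q[:,1]-dy,q[:,2]
    a=x*np.sin(th)+z*np.cos(th); b=x*np.cos(th)-z*np.sin(th)
    r=np.hypot(b,y)-np.interp(a,prof_a,prof_r)
    return np.where((a<.08)|((a>.155)&(a<.18)),r,0)
def fit(q,f,x0): 
    o=least_squares(lambda p:f(p),x0,loss='soft_l1',f_scale=.002); return o.x
def sim(th,om,phis,dt=.005):
    out=[]
    for i in range(1,len(phis)):
        p=phis[i]; dp=(phis[i]-phis[i-1])/dt
        om+=dt*(W*th-k*(th-p)-d*(om-dp))/I; th+=dt*om
        if th-p>.35: th=p+.35; om=min(om,dp)
        if th-p<-.35: th=p-.35; om=max(om,dp)
        out.append((th,om))
    return out
def ramp(p0,p1,T0,T1,T):   # hold p0 for T0, then linear over T1, first-order lag
    t=np.arange(0,T,.005); c=np.interp(t,[T0,T0+T1],[p0,p1]); o=[p0]
    for x in c: o.append(o[-1]+(x-o[-1])*.005/.05)
    return o
E
cat > cal.py <<'E'
from est import *
s=bot.read_state(); phi,pin=frame(s); print('phi',phi,pin)
cal={}
for c in ('scene','top'):
    z=np.load(f'pics/{c}2.npz'); q=pts((z['im'],z['d']),c,pin); th=.35+phi
    p=fit(q,lambda p:res(q,th,*p),[0,0]); r=res(q,th,*p); cal[c]=list(p)
    t2=fit(q,lambda t:res(q,t[0],*p),[.2]); f3=fit(q,lambda t:res(q,*t),[.2,0,0]); print(c,len(q),(q[:,2]>.14).sum(),p,np.median(abs(r)),t2,f3)
json.dump(cal,open('cal.json','w'))
ph=ramp(0,-.3,0,.5,1.2)
for i,(t,o) in enumerate(sim(.35,0,ph)):
    if i%25==0: print(round(i*.005,2),round(ph[i],3),'th',round(t,3),'w',round(t-ph[i+1],3),'om',round(o,2))
E
python3 cal.py
```

```text
phi 4.979442665856971e-05 [ 0.48171122 -0.0911174   0.27454669]
scene 927 256 [-0.0001644   0.00237137] 0.0 [0.34904891] [3.46504074e-01 1.21276607e-04 2.35385679e-03]
top 900 190 [-0.0006077   0.00148471] 0.0 [0.35219157] [ 0.35391015 -0.00080474  0.00148775]
0.0 0 th 0.35 w 0.35 om 0.0
0.12 -0.047 th 0.3 w 0.35 om -0.56
0.25 -0.12 th 0.227 w 0.35 om -0.6
0.38 -0.195 th 0.151 w 0.349 om -0.65
0.5 -0.27 th 0.055 w 0.328 om -0.9
0.62 -0.298 th -0.05 w 0.248 om -0.76
0.75 -0.3 th -0.146 w 0.154 om -0.8
0.88 -0.3 th -0.255 w 0.045 om -0.95
1.0 -0.3 th -0.387 w -0.087 om -1.16
1.12 -0.3 th -0.549 w -0.249 om -1.42
```

```bash
cat > run.py <<'E'
import est; from est import *
from scipy.optimize import minimize_scalar
n=int(sys.argv[1]); cmd=float(sys.argv[2])  # rows of next move, present commanded phi (deg)
if len(sys.argv)>3: est.W=float(sys.argv[3])
cal=json.load(open('cal.json')); th=[]
s=bot.read_state(); phi,pin=frame(s)
for c in ('scene','top'):
    cap=viewer.capture(c)
    q=pts(cap,c,pin); th.append(fit(q,lambda t:res(q,t[0],*cal[c]),[phi+.1])[0])
s2=bot.read_state(); phi2,_=frame(s2)
t=np.mean(th); w=t-(phi+phi2)/2
om=np.interp(1,[1],[1])*((est.W-k)*t+k*phi)/d*.92
print('t',s['time_s'],'th',np.round(th,3),'phi',round(phi,3),round(phi2,3),'w',round(w,3),'obs_rate(top-scene)/.05',round((th[1]-th[0])/.05,2),'model om',round(om,2))
print('pos',np.round(s2['position'],4),'F',np.round(s2['force'],1),'tcp x',np.round(s2['tcp_rot'][:,0],3))
T=.075+n*.125
def end(p): 
    ph=ramp(phi2,p,.075,.25,T); o=sim(t,om,ph); return o,ph
def cost(p):
    o,ph=end(p); return (o[-1][0]-ph[-1])**2+ .0*p*p
p=minimize_scalar(cost,bounds=(-.38,.38),method='bounded').x
for pp in (p,.85*p):
    o,ph=end(pp); print('phi cmd %.3f = %.1f deg, d_ax %.1f | end th %.3f w %.3f maxth %.3f minth %.3f'%(pp,np.degrees(pp),np.degrees(pp)-cmd,o[-1][0],o[-1][0]-ph[-1],max(x[0] for x in o),min(x[0] for x in o)))
E
python3 -m jog '[[0,0,0,0,-3,0,0],[0,0,0,0,-7,0,0],[0,0,0,0,-11,0,0],[0,0,0,0,-14,0,0]]' | grep -v tcp; python3 run.py 4 -14
```

```text
time_s: 9.35
position: [0.4614, -0.2091, 0.2893]
force: [-0.5, 0.1, -9.1]
opening: 0.296
grasp_force: 30.0
t 9.35 th [0.082 0.048] phi -0.244 -0.241 w 0.307 obs_rate(top-scene)/.05 -0.69 model om -0.34
pos [ 0.4605 -0.2086  0.289 ] F [-0.5 -0.  -8.2] tcp x [0.161 0.987 0.001]
phi cmd -0.231 = -13.2 deg, d_ax 0.8 | end th -0.231 w -0.000 maxth 0.063 minth -0.231
phi cmd -0.196 = -11.2 deg, d_ax 2.8 | end th -0.159 w 0.037 maxth 0.063 minth -0.159
```

```bash
python3 - <<'E'
s=open('run.py').read()
i=s.index('T=.075+')
open('run.py','w').write(s[:i]+'''
g=1.05
def hold(th,om,p,c0,c1,T):
    for j in range(round(T/.005)):
        c=c0+(c1-c0)*(j+1)*.005/T; pn=p+(c-p)*.1
        (th,om),=sim(th,om,[p,pn]); p=pn
    return th,om,p
x=hold(t,om,phi2,np.radians(cmd),np.radians(cmd),.075); c=np.radians(cmd); out=[]
for j in range(n):
    best=min(np.linspace(-.13,.13,131),key=lambda dc:abs(c+dc+g*(lambda y:y[0]-y[2])(hold(*x,c,c+dc,.125))))
    x=hold(*x,c,c+best,.125); c+=best; out.append((round(np.degrees(c)-cmd,1),round(x[0],3),round(x[0]-x[2],3)))
print('rows d_ax, th, w:',out,'final phi deg %.1f'%np.degrees(c))
''')
E
python3 run.py 4 -14
```

```text
t 9.45 th [0.034 0.019] phi -0.241 -0.243 w 0.268 obs_rate(top-scene)/.05 -0.31 model om -0.4
pos [ 0.462  -0.2095  0.2895] F [ 0.6 -1.1 -8.9] tcp x [0.161 0.987 0.   ]
rows d_ax, th, w: [(np.float64(4.9), np.float64(-0.036), np.float64(0.151)), (np.float64(8.1), np.float64(-0.025), np.float64(0.098)), (np.float64(9.6), np.float64(-0.014), np.float64(0.073)), (np.float64(10.8), np.float64(-0.01), np.float64(0.054))] final phi deg -3.2
```

```bash
python3 -m jog '[[0,0,0,0,4.9,0,0],[0,0,0,0,8.1,0,0],[0,0,0,0,9.6,0,0],[0,0,0,0,10.8,0,0]]' | grep time; python3 run.py 4 -3.2
```

```text
time_s: 10.05
t 10.05 th [0.024 0.023] phi -0.055 -0.056 w 0.079 obs_rate(top-scene)/.05 -0.01 model om -0.06
pos [ 0.4628 -0.2097  0.2894] F [ 0.5 -0.1 -9.5] tcp x [0.16  0.987 0.   ]
rows d_ax, th, w: [(np.float64(-0.9), np.float64(0.002), np.float64(0.069)), (np.float64(0.7), np.float64(-0.012), np.float64(0.041)), (np.float64(1.7), np.float64(-0.008), np.float64(0.025)), (np.float64(2.1), np.float64(-0.003), np.float64(0.019))] final phi deg -1.1
```

```bash
python3 -m jog '[[0,0,0,0,-0.9,0,0],[0,0,0,0,0.7,0,0],[0,0,0,0,1.7,0,0],[0,0,0,0,2.1,0,0]]' | grep time; python3 run.py 5 -1.1
```

```text
time_s: 10.65
t 10.65 th [0.008 0.008] phi -0.019 -0.019 w 0.027 obs_rate(top-scene)/.05 -0.0 model om -0.02
pos [ 0.4628 -0.2097  0.2895] F [ 0.1  0.2 -9. ] tcp x [ 0.16   0.987 -0.   ]
rows d_ax, th, w: [(np.float64(-0.3), np.float64(0.0), np.float64(0.024)), (np.float64(0.2), np.float64(-0.004), np.float64(0.014)), (np.float64(0.6), np.float64(-0.003), np.float64(0.008)), (np.float64(0.8), np.float64(-0.001), np.float64(0.006)), (np.float64(0.8), np.float64(-0.0), np.float64(0.005))] final phi deg -0.3
```

```bash
python3 -m jog '[[0,0,0,0,-0.3,0,0],[0,0,0,0,0.2,0,0],[0,0,0,0,0.6,0,0],[0,0,0,0,0.8,0,0],[0,0,0,0,0.8,0,0]]' | grep time; python3 run.py 7 -0.3
```

```text
time_s: 11.38
t 11.375 th [0.008 0.004] phi -0.005 -0.005 w 0.011 obs_rate(top-scene)/.05 -0.07 model om -0.0
pos [ 0.4625 -0.2096  0.2895] F [-0.2  0.1 -8.4] tcp x [0.161 0.987 0.   ]
rows d_ax, th, w: [(np.float64(-0.6), np.float64(0.002), np.float64(0.014)), (np.float64(-0.1), np.float64(-0.003), np.float64(0.007)), (np.float64(-0.0), np.float64(-0.002), np.float64(0.004)), (np.float64(0.1), np.float64(-0.001), np.float64(0.003)), (np.float64(0.2), np.float64(-0.0), np.float64(0.002)), (np.float64(0.1), np.float64(-0.0), np.float64(0.002)), (np.float64(0.2), np.float64(-0.001), np.float64(0.001))] final phi deg -0.1
```

```bash
python3 -m jog '[[0,0,0,0,-0.6,0,0],[0,0,0,0,-0.1,0,0],[0,0,0,0,0,0,0],[0,0,0,0,0.1,0,0],[0,0,0,0,0.1,0,0],[0,0,0,0,0.1,0,0],[0,0,0,0,0.2,0,0]]' | grep time; python3 run.py 7 -0.1
```

```text
time_s: 12.35
t 12.35 th [-0.013 -0.015] phi -0.002 -0.002 w -0.012 obs_rate(top-scene)/.05 -0.04 model om -0.03
pos [ 0.4625 -0.2096  0.2896] F [-0.9 -0.  -8.9] tcp x [ 0.161  0.987 -0.   ]
rows d_ax, th, w: [(np.float64(1.7), np.float64(-0.008), np.float64(-0.026)), (np.float64(0.9), np.float64(0.005), np.float64(-0.013)), (np.float64(0.5), np.float64(0.003), np.float64(-0.006)), (np.float64(0.5), np.float64(0.001), np.float64(-0.005)), (np.float64(0.3), np.float64(0.001), np.float64(-0.004)), (np.float64(0.2), np.float64(0.001), np.float64(-0.002)), (np.float64(0.2), np.float64(0.0), np.float64(-0.002))] final phi deg 0.1
```

```bash
python3 -m jog '[[0,0,0,0,1.7,0,0],[0,0,0,0,0.9,0,0],[0,0,0,0,0.6,0,0],[0,0,0,0,0.5,0,0],[0,0,0,0,0.3,0,0],[0,0,0,0,0.2,0,0],[0,0,0,0,0.2,0,0]]' | grep time; python3 run.py 7 0.1
```

```text
time_s: 13.32
t 13.325 th [ 0.001 -0.001] phi 0.002 0.002 w -0.002 obs_rate(top-scene)/.05 -0.03 model om 0.0
pos [ 0.4624 -0.2096  0.2896] F [-0.6  1.4 -8.3] tcp x [ 0.161  0.987 -0.   ]
rows d_ax, th, w: [(np.float64(-0.1), np.float64(0.0), np.float64(-0.0)), (np.float64(0.0), np.float64(-0.0), np.float64(-0.001)), (np.float64(-0.1), np.float64(0.0), np.float64(-0.0)), (np.float64(-0.1), np.float64(-0.001), np.float64(-0.0)), (np.float64(0.0), np.float64(-0.0), np.float64(-0.001)), (np.float64(-0.1), np.float64(0.0), np.float64(-0.0)), (np.float64(-0.1), np.float64(-0.0), np.float64(-0.0))] final phi deg -0.0
```

```bash
python3 -m jog '[[0,0,0,0,0,0,0],[0,0,0,0,0,0,0],[0,0,0,0,0,0,0],[0,0,0,0,0,0,0],[0,0,0,0,-0.1,0,0],[0,0,0,0,-0.1,0,0],[0,0,0,0,-0.1,0,0],[0,0,0,0,-0.1,0,0]]' | grep time; python3 run.py 8 0
```

```text
time_s: 14.42
t 14.425 th [-0.012 -0.015] phi 0.0 0.0 w -0.013 obs_rate(top-scene)/.05 -0.05 model om -0.02
pos [ 0.4624 -0.2096  0.2896] F [ 0.5 -0.1 -9. ] tcp x [ 0.161  0.987 -0.   ]
rows d_ax, th, w: [(np.float64(1.6), np.float64(-0.008), np.float64(-0.026)), (np.float64(0.8), np.float64(0.005), np.float64(-0.013)), (np.float64(0.3), np.float64(0.003), np.float64(-0.006)), (np.float64(0.3), np.float64(0.0), np.float64(-0.006)), (np.float64(0.2), np.float64(0.0), np.float64(-0.004)), (np.float64(0.2), np.float64(0.0), np.float64(-0.004)), (np.float64(0.1), np.float64(0.0), np.float64(-0.002)), (np.float64(0.1), np.float64(0.0), np.float64(-0.002))] final phi deg 0.1
```

```bash
python3 -m jog '[[0,0,0,0,1.6,0,0],[0,0,0,0,0.9,0,0],[0,0,0,0,0.5,0,0],[0,0,0,0,0.4,0,0],[0,0,0,0,0.3,0,0],[0,0,0,0,0.3,0,0],[0,0,0,0,0.2,0,0],[0,0,0,0,0.2,0,0]]' | grep time; python3 run.py 7 0.2
```

```text
time_s: 15.52
t 15.525 th [ 0.002 -0.   ] phi 0.004 0.003 w -0.003 obs_rate(top-scene)/.05 -0.04 model om 0.01
pos [ 0.4624 -0.2096  0.2896] F [-0.2 -0.8 -9.3] tcp x [0.161 0.987 0.   ]
rows d_ax, th, w: [(np.float64(-0.2), np.float64(0.001), np.float64(-0.0)), (np.float64(-0.1), np.float64(-0.0), np.float64(-0.001)), (np.float64(-0.2), np.float64(-0.0), np.float64(-0.0)), (np.float64(-0.1), np.float64(-0.0), np.float64(-0.001)), (np.float64(-0.2), np.float64(0.0), np.float64(0.0)), (np.float64(-0.1), np.float64(0.0), np.float64(-0.001)), (np.float64(-0.2), np.float64(0.0), np.float64(0.0))] final phi deg -0.0
```

```bash
python3 -m jog '[[0,0,0,0.005,0,0,0],[0,0,0,0.017,0,0,0],[0,0,0,0.031,0,0,0],[0,0,0,0.045,0,0,0],[0,0,0,0.059,0,0,0],[0,0,0,0.073,0,0,0],[0,0,0,0.085,0,0,0],[0,0,0,0.09,0,0,0]]' | grep time; python3 run.py 7 0.2
```

```text
time_s: 16.62
t 16.625 th [0.008 0.007] phi 0.005 0.004 w 0.003 obs_rate(top-scene)/.05 -0.01 model om 0.02
pos [ 0.4619 -0.2094  0.199 ] F [-0.4 -0.3 -8.9] tcp x [0.161 0.987 0.   ]
rows d_ax, th, w: [(np.float64(-0.9), np.float64(0.005), np.float64(0.012)), (np.float64(-0.6), np.float64(-0.002), np.float64(0.006)), (np.float64(-0.3), np.float64(-0.002), np.float64(0.002)), (np.float64(-0.3), np.float64(-0.0), np.float64(0.002)), (np.float64(-0.3), np.float64(-0.001), np.float64(0.002)), (np.float64(-0.2), np.float64(-0.001), np.float64(0.001)), (np.float64(-0.2), np.float64(-0.0), np.float64(0.0))] final phi deg -0.0
```

```bash
python3 -m jog '[[0,0,0,0.008,-0.9,0,0],[0,0,0,0.022,-0.6,0,0],[0,0,0,0.036,-0.3,0,0],[0,0,0,0.050,-0.2,0,0],[0,0,0,0.064,-0.2,0,0],[0,0,0,0.078,-0.2,0,0],[0,0,0,0.087,-0.1,0,0],[0,0,0,0.089,-0.1,0,0]]' | grep time; python3 run.py 7 0.1
```

```text
time_s: 17.73
t 17.725 th [-0.022  0.103] phi 0.003 0.002 w 0.038 obs_rate(top-scene)/.05 2.49 model om 0.07
pos [ 0.462  -0.2096  0.1105] F [-0.2  0.6 -9.5] tcp x [ 0.161  0.987 -0.   ]
rows d_ax, th, w: [(np.float64(-4.8), np.float64(0.024), np.float64(0.078)), (np.float64(-2.6), np.float64(-0.013), np.float64(0.042)), (np.float64(-1.3), np.float64(-0.009), np.float64(0.02)), (np.float64(-1.0), np.float64(-0.002), np.float64(0.016)), (np.float64(-0.9), np.float64(-0.001), np.float64(0.014)), (np.float64(-0.7), np.float64(-0.002), np.float64(0.01)), (np.float64(-0.5), np.float64(-0.001), np.float64(0.006))] final phi deg -0.4
```

```bash
python3 -m jog '[[0,0,0,0.004,0,0,0],[0,0,0,0.008,0,0,0],[0,0,0,0.010,0,0,0],[0,0,0,0.011,0,0,0],[0,0,0,0.011,0,0,0],[0,0,0,0.011,0,0,0]]'
python3 - <<'E'
from h import *
s=bot.read_state();print(s['force'],s['moment'])
for c in ('scene','top'):
    im,d=viewer.capture(c);cv2.imwrite(f'pics/{c}3.png',im);tips(c,['caddy_seat','caddy_pin','bottle_top','bay_spot'])
E
```

```text
time_s: 18.58
position: [0.4619, -0.2095, 0.0996]
tcp_rot: [[0.161, 0.987, -0.002], [0.987, -0.161, 0.0], [-0.0, -0.002, -1.0]]
force: [0.2, 0.4, -8.7]
opening: 0.296
grasp_force: 30.0
[ 0.24373993  0.37475694 -8.65307838] [-0.12651403  0.06369524  0.01321349]
scene caddy_seat 0.76 [ 0.482 -0.087 -0.002]
scene caddy_pin 0.66 [ 0.481 -0.092  0.085]
scene bottle_top 0.9 [ 0.466 -0.088  0.272]
scene bottle_top 0.69 [ 0.701  0.305 -0.   ]
scene bay_spot 0.65 [ 0.343  0.081 -0.001]
scene bay_spot 0.6 [ 0.293 -0.213  0.004]
```

View pics/scene3.png

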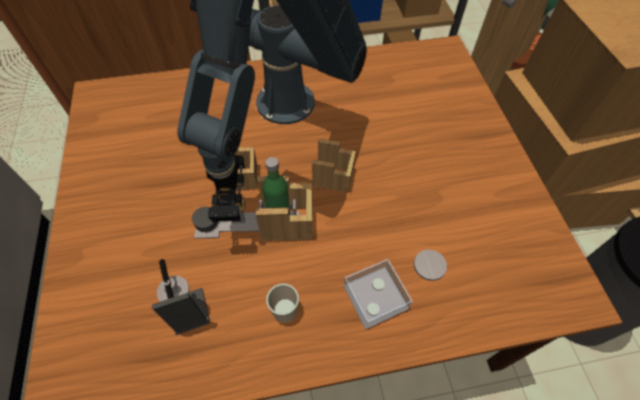

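The bottle stands in the bay with its stopper at (271,162), between the cheeks. The wrist still carries the full weight, so I lower a little further.

```bash
python3 -m jog '[[0,0,0,0.0005,0,0,0],[0,0,0,0.001,0,0,0],[0,0,0,0.0015,0,0,0],[0,0,0,0.0015,0,0,0],[0,0,0,0.0015,0,0,0]]'
```

```text
time_s: 19.7
position: [0.4617, -0.2095, 0.0994]
tcp_rot: [[0.161, 0.987, -0.001], [0.987, -0.161, -0.0], [-0.0, -0.001, -1.0]]
force: [-3.7, 1.5, 6.4]
opening: 0.3
grasp_force: 30.0
```

Contact is made: the vertical force rose by about 15 N. Now I release slowly, let the bottle settle, and then retreat straight up.

```bash
python3 -m jog '[[0.33,0,0,0,0,0,0],[0.4,0,0,0,0,0,0],[0.55,0,0,0,0,0,0],[0.75,0,0,0,0,0,0],[0.75,0,0,0,0,0,0],[0.75,0,0,0,0,0,0],[0.75,0,0,-0.01,0,0,0],[0.75,0,0,-0.03,0,0,0],[0.75,0,0,-0.06,0,0,0],[0.75,0,0,-0.1,0,0,0],[0.75,0,0,-0.15,0,0,0],[0.75,0,0,-0.2,0,0,0],[0.75,0,0,-0.25,0,0,0],[0.75,0,0,-0.25,0,0,0],[0.75,0,0,-0.25,0,0,0],[0.75,0,0,-0.25,0,0,0]]'
python3 - <<'E'
from h import *
for c in ('scene','top'):
    im,d=viewer.capture(c);cv2.imwrite(f'pics/{c}4.png',im);tips(c,['caddy','caddy_handle','caddy_seat','caddy_pin','bottle_top','bay_spot'])
    P,C=cloud(c,(im,d));k=(np.hypot(*(P[:,:2]-[.462,-.21]).T)<.06)&(P[:,2]>.12)&(P[:,2]<.14);print(k.sum(),k.any() and (np.median(P[k],0),cv2.minAreaRect(P[k][:,:2].astype(np.float32))))
E
```

```text
time_s: 21.7
position: [0.4613, -0.2089, 0.3465]
tcp_rot: [[0.161, 0.987, -0.005], [0.987, -0.161, 0.002], [0.002, -0.005, -1.0]]
force: [-0.3, 0.3, 0.3]
opening: 0.747
grasp_force: 0.0
scene caddy 0.75 [ 0.463 -0.207  0.002]
scene caddy_handle 0.88 [ 0.46  -0.207  0.107]
scene caddy_seat 0.79 [ 0.478 -0.086 -0.001]
scene caddy_pin 0.92 [ 0.482 -0.093  0.085]
scene bottle_top 0.9 [ 0.454 -0.085  0.27 ]
scene bay_spot 0.64 [ 0.293 -0.213 -0.001]
scene bay_spot 0.56 [0.344 0.085 0.   ]
219 (array([ 0.46653149, -0.20868465,  0.12971622]), ((0.46458759903907776, -0.20771341025829315), (0.06261120736598969, 0.028880245983600616), 80.69606018066406))
top caddy 0.77 [ 0.465 -0.208  0.001]
top caddy_seat 0.79 [ 0.483 -0.09  -0.001]
top caddy_pin 0.56 [ 0.485 -0.09   0.085]
top bottle_top 0.84 [ 0.456 -0.088  0.271]
top bay_spot 0.84 [ 0.481 -0.09  -0.002]
top bay_spot 0.74 [ 0.346  0.082 -0.003]
0 False
```

View pics/scene4.png

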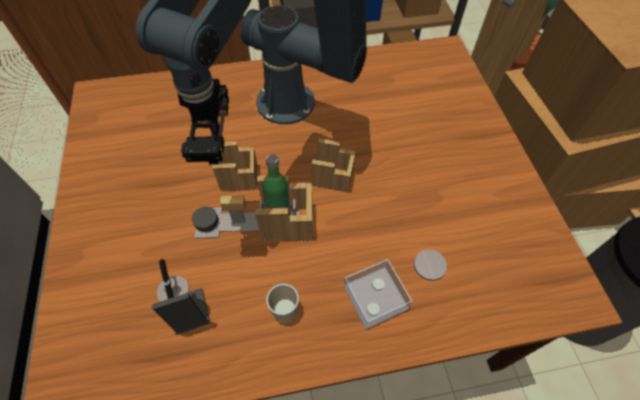

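The caddy stands flat and centred, and the bottle leans about 0.15 rad on the cheek with its stopper at (272,161). The gripper is clear of everything. I let it settle, then hand in.

```bash
python3 -m jog '[[0.75,0,0,0,0,0,0],[0.75,0,0,0,0,0,0],[0.75,0,0,0,0,0,0],[0.75,0,0,0,0,0,0],[0.75,0,0,0,0,0,0],[0.75,0,0,0,0,0,0],[0.75,0,0,0,0,0,0],[0.75,0,0,0,0,0,0]]' | grep time
python3 - <<'E'
from h import *
viewer.capture('top');tips('top',['caddy_seat','bottle_top','bay_spot'])
print(workorder.hand_in())
E
```

```text
time_s: 23.4
top caddy_seat 0.78 [ 0.482 -0.089 -0.003]
top bottle_top 0.89 [ 0.455 -0.088  0.274]
top bay_spot 0.9 [ 0.479 -0.091  0.003]
top bay_spot 0.65 [0.346 0.08  0.   ]
top bay_spot 0.41 [ 0.482 -0.091  0.086]
the job is handed in; nothing more can be done
None
```

I handed the job in at about 23 s, though the hand-in returned no verdict: the bottle was balanced upright in the air for over 5 s, then set down in the large bay with the caddy flat, about 3–4 mm off centre, and released, the bottle leaning about 0.15 rad on a cheek.

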